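# Clamp the dental model with its pull-and-turn swing clamp

### The arm

A 6-joint arm with a two-finger parallel gripper is mounted at the origin on the work surface. World frame = base frame: x ahead of the robot, y to its left, z up, the work surface at z = 0. Lengths are in mm, angles in degrees, forces in N, time in s.
With the tool pointing down it reaches from about 350 to 850 mm from the base axis. Payload 8.1 kg.
Tool frame: the origin (TCP) lies at the very end of the fingers, on their centre line; the grasp point (between the pads) lies 19 mm behind it (r.grip_depth is the distance from the TCP to the grasp point, in mm); z points along the fingers, y is the direction in which the jaws open and shut (so a half turn about z gives the same grasp; the last joint's range is limited). The gripper opens to 85 mm and grips with 20 to 120 N. Pads are 22 mm wide; open, the fingers measure 114 mm over their backs; the gripper's body (76 mm by 85 mm) begins 54 mm behind the grasp point. The pads swing forward as they close: fully open they stand 13 mm farther back than shut.
Start: joints at [64.893, 7.471, 85.268, -0, 87.261, -4.893], TCP at [207.295, 563.058, 209.792] pointing down, gripper open.
Joint ranges: [-169.43, 169.43], [-51.17, 129.36], [1.28, 143.12], [-76.62, 256.62], [0, 156.53], [-152.29, 152.29]. Speed limits (degrees/s): [136.94, 136.94, 159.86, 180, 180, 180].

### API

Orientations are given as [roll, pitch, yaw] about the fixed x, y, z axes, in that order (R = Rz(yaw) Ry(pitch) Rx(roll)).
In Python, from bench import status, viewer, hand_in, r gives the robot as it stands.
- The arm moves only by the shell command python3 -m crank 'ROWS' [OPENING] [FORCE]. ROWS is a JSON object of lists of equal length, an entry for each row: "slide": the shift along the tool's x, y, z in m, a list of three; "twist": the turn about the tool's z in rad. A call has 1 to 8 rows; each row shifts and turns the commanded pose from where the row before left it, along the tool's axes as they then stand; what a row does not reach is not made up. A row lasts 1/10 s, in which the tool goes at most 50 mm and 8.59 degrees, less where a joint would pass 70% of its speed; a pose out of reach is approached as far as the arm can. A call with a gripper value outside its range is refused whole. OPENING is the closure, from 0 (fully open) to 1 (shut), set as the call begins (- or left out, the last holds). The fingers move at their own pace and stop on an object; FORCE is the grip in N (left out, the last holds). Time passes only in rows, so rows that do not move let the fingers close. It gives the time, the measured TCP pose, the force and the opening at its end, in the units of the state.
- status.sense(): the state, without advancing time (a new reading comes with each control period).
- viewer.snapshot(name): name is "scene" or "side" or "wrist"; returns a dict with "img" (480x640x3 uint8, red, green, blue), "fx", "fy", "cx", "cy" (pixels), "R" (3x3) and "t" (3): a world point X has camera coordinates R X + t; the wrist camera has in their place "hand_eye" (4x4, takes a point from camera to tool coordinates, whose origin is the TCP and whose axes are the flange's). Camera axes: x right, y down, z forward; pixel columns grow to the right and rows downward; lengths in mm; the calibration is good to about 2 mm. A picture is of the moment at which its call begins: read the wrist's pose just before it. There is no depth.
- hand_in(): hands the job in, once; it reports no verdict.
The state is a dict: "time": time; "joint_pos": joint angles; "qd": joint speeds; "joint_efforts": joint torques, N m; "tool_pos": TCP position; "tcp_rot": TCP orientation; "ft_force": force on the tool from outside, world axes, zero at the start; "wrist_torque": the same for the moment, N m; "finger_gap": finger opening in mm.
Only numpy, scipy, OpenCV 4.12 (cv2) and the standard library are available. Lean on these libraries where they do the work, as an engineer would, in place of code of your own. Each camera call takes 0.05 s, during which the arm holds its last target.

### The job

Two identical model holders stand on the dental bench, one with a full horseshoe-arch stone model, the other with a narrow half-arch model. On the holder with the full arch, pull the sprung black knob up, turn it 70 degrees clockwise (seen from above) so that its steel clamp arm points at the model over the other notch, and let it snap fully down there. Do not push the model about, and leave the other holder's knob alone.

Things in the scene. Friction and masses are not known exactly. Their poses are not given: they have to be found in the camera images.
- full_grip (a point): Grip point of the full-arch holder's knob, on its vertical axis, 58 mm above the bench when down. Black upright bar 44 mm long (x), 14 wide (y), from 17 mm below this point to 16 above. A clamp arm (10 wide, 5 thick) reaches 68 mm along +x, its top 18.5 mm lower; below it a pin 8 mm thick reaches 40 mm. The ring around (57 mm wide) tops out 26 mm lower; else nothing higher within 55 mm.
- full_turn (a joint): Turn of that knob, rad, clockwise from above: 0 (+-0.1) in the start notch, 1.22 in the locking notch, where the arm points at the model; stops at -0.1 and 1.32, play 0.1. Down, the pin sits in a 14 mm notch and the knob cannot turn. It rises up to 18 mm against a 6 to 11 N spring; lifted 11 mm or more it turns freely. Let go within 11 deg of a notch it snaps down, else it stays on the ring.
- full_model: Full horseshoe-arch stone model, loose in its fixed holder: block 60 x 56 x 14 mm with teeth to 25 mm high, 120 g. Origin at the centre of its underside, 20 mm above the bench, 88 mm from the knob's axis; its y axis points from the knob to the model. The locked arm lies on its bare ledge between the ends of the tooth row. The holder bed is aluminium, 90 x 176 x 20 mm.
- half_pointer (a point): Tip of the clamp arm of the other, identical knob, on the holder with the narrow half-arch model (26 mm wide): 68 mm from that knob's axis, 37 mm above the bench. To be left as it is.
Mind the look-alikes: they are no part of the job. What is shaped like the part that bears full_grip but yellow is not meant. What is shaped like the full_model but purple is not meant.

How it is judged (in metres and radians):
On the way:
1. the knob is pulled up clear of its first notch (distance of full_grip from where it was at the start of the episode above 0.009 m and value of joint full_turn below 0.9 rad).
At the end, for the whole second after the job is handed in: the full-arch holder's knob is turned to its second notch (1.05 to 1.36 rad clockwise of the open notch) and fully down (within 3 mm of its starting height), with the model at rest within 10 mm of where it was (value of joint full_turn between 1.05 and 1.36 rad and distance of full_grip from where it was at the start of the episode below 0.003 m and linear speed of full_model below 0.02 m/s and distance of full_model from where it was at the start of the episode below 0.01 m); the robot touches nothing.
It fails at once if the other holder's knob is lifted or turned (its arm tip moves more than 12 mm) (distance of half_pointer from where it was at the start of the episode above 0.012 m).
It fails at once if the full-arch model is knocked out of its seat (moved more than 15 mm or tipped more than 0.3 rad) (distance of full_model from where it was at the start of the episode above 0.015 m or angle between full_model's own z axis and vertical above 0.3 rad).
It also fails if it takes over 32 s, if anything falls off the work surface, if the arm or the gripper's body presses on something with over 40 N, if the wrist force passes 120 N, or if a joint passes its speed limit or range.

## Working session

There is one attempt and no reset: what is moved stays moved. The work goes in short steps, Python scripts to look and compute and a shell command to move; the robot and the scene stay as the last step left them, time stands still between calls to the robot, and variables do not carry over. Pictures are saved under pics/ and viewed, and the job is handed in when it is done.

```bash
ls; mkdir -p pics; python3 - <<'E'
from bench import status, viewer, r
import cv2
print(status.sense())
for n in ["scene","side","wrist"]:
    d=viewer.snapshot(n); cv2.imwrite(f"pics/{n}0.png",d["img"][:,:,::-1])
    print(n,{k:v for k,v in d.items() if k!="img"})
E
```

```text
pics
{'time': 0.0, 'joint_pos': array([ 6.48916757e+01,  7.51464724e+00,  8.53313269e+01, -4.82064637e-04,
        8.72594853e+01, -4.89522942e+00]), 'qd': array([-0.02990027, -0.09776433,  0.00220376, -0.05430899,  0.05834203,
       -0.08885222]), 'joint_efforts': array([ 4.03128724e-03, -5.69392741e+01, -5.00563395e+01, -1.31839175e-05,
        1.49739330e-02,  4.22630558e-05]), 'tool_pos': array([207.05936057, 562.51015093, 208.72962941]), 'tcp_rot': array([-1.79894884e+02, -8.51954700e-03,  1.59786921e+02]), 'ft_force': array([-0.24817435,  0.01556355, -0.99342352]), 'wrist_torque': array([-0.06343353, -0.00597262,  0.0047921 ]), 'finger_gap': 85.50110165135378}
scene {'fx': 592.2353036773501, 'fy': 592.2353036773501, 'cx': 314.8077174758235, 'cy': 243.18718756885156, 'R': array([[ 0.87938876,  0.47604903,  0.00726094],
       [ 0.35862612, -0.65229252, -0.66775877],
       [-0.31314966,  0.58982352, -0.74434233]]), 't': array([-340.76797545, -247.37418039, 1844.60652814])}
side {'fx': 487.9541803330513, 'fy': 487.9541803330513, 'cx': 318.1241584137776, 'cy': 241.83570782981744, 'R': array([[ 0.77813442, -0.62809594, -0.00151915],
       [-0.4474803 , -0.55267313, -0.70307453],
       [ 0.44075867,  0.54776629, -0.71111454]]), 't': array([-440.76568014,  170.39523149, 1268.4866973 ])}
wrist {'fx': 400.2239854506056, 'fy': 400.2239854506056, 'cx': 318.5443912346203, 'cy': 236.4238134987704, 'hand_eye': array([[-1.12366613e-03, -9.61083303e-01, -2.76256443e-01,
         7.11455334e+01],
       [ 9.99999365e-01, -1.10495295e-03, -2.23392382e-04,
         1.23825476e+00],
       [-9.05516831e-05, -2.76256519e-01,  9.61083934e-01,
        -1.64119665e+02],
       [ 0.00000000e+00,  0.00000000e+00,  0.00000000e+00,
         1.00000000e+00]])}
```

View pics/scene0.png

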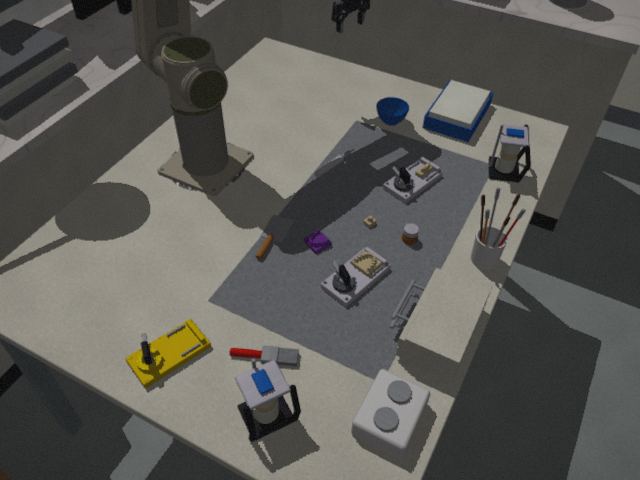

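View pics/side0.png

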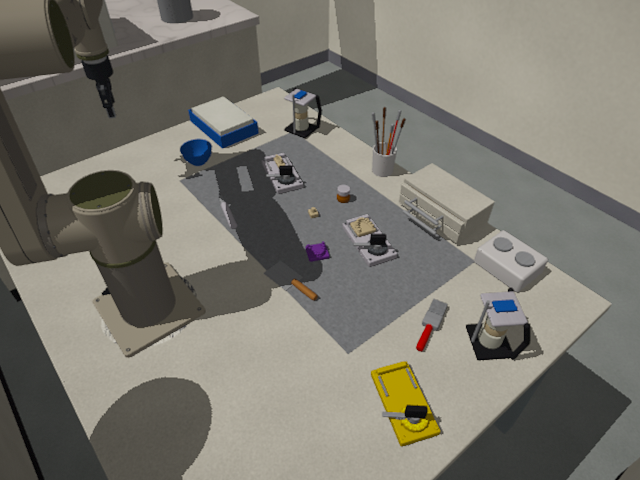

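View pics/wrist0.png

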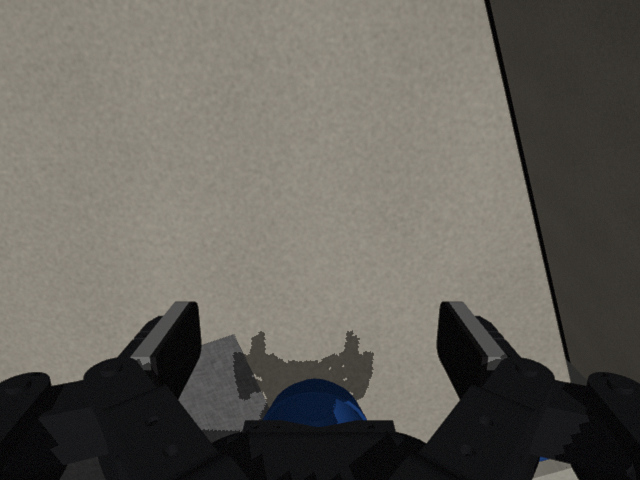

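```bash
python3 - <<'E'
import cv2,numpy as np
a=cv2.imread("pics/scene0.png");b=cv2.imread("pics/side0.png")
c1=cv2.resize(a[235:315,305:405],(400,320),interpolation=cv2.INTER_CUBIC)
c2=cv2.resize(a[140:220,365:465],(400,320),interpolation=cv2.INTER_CUBIC)
d1=cv2.resize(b[205:275,330:405],(400,280),interpolation=cv2.INTER_CUBIC) if 0 else cv2.resize(b[200:270,320:407],(400,280),interpolation=cv2.INTER_CUBIC)
d2=cv2.resize(b[140:210,245:332],(400,280),interpolation=cv2.INTER_CUBIC)
cv2.imwrite("pics/crops0.png",np.clip(np.vstack([np.hstack([c1,c2]),np.hstack([d1,d2])])*1.3,0,255).astype(np.uint8))
E
```

```text
(no output)
```

View pics/crops0.png

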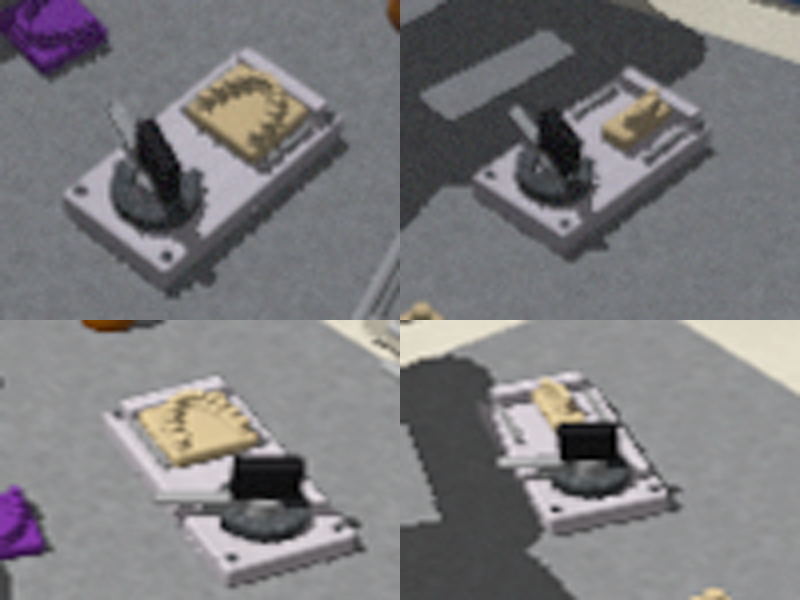

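The holder at scene (355,275) / side (370,240) has the cream full horseshoe arch and a black knob, so it is the target. The one at scene (412,178) / side (285,172) carries the narrow half-arch. The yellow holder at scene (165,350) and the purple model at scene (318,241) are decoys. I'll measure next.

```bash
cat > h.py <<'E'
import numpy as np,cv2
def cast(d,u,v,z):
    R,t=d["R"],d["t"]; c=-R.T@t
    w=R.T@np.array([(u-d["cx"])/d["fx"],(v-d["cy"])/d["fy"],1]); return c+w*(z-c[2])/w[2]
def proj(d,X):
    p=d["R"]@np.asarray(X,float)+d["t"]; return np.array([d["fx"]*p[0]/p[2]+d["cx"],d["fy"]*p[1]/p[2]+d["cy"]])
def blob(img,box,lo,hi,near=None):
    x0,y0,x1,y1=box; m=np.zeros(img.shape[:2],np.uint8)
    m[y0:y1,x0:x1]=cv2.inRange(img[y0:y1,x0:x1],lo,hi)
    n,l,s,c=cv2.connectedComponentsWithStats(m); i=1+np.argmax(s[1:,4]); return c[i],s[i],l==i
E
python3 - <<'E'
from h import *
from bench import viewer
for n,box in [("scene",(325,245,375,300)),("side",(365,225,400,262))]:
    d=viewer.snapshot(n);c,s,m=blob(d["img"],box,(0,0,0),(32,32,32)); print(n,c,s,cast(d,*c,57.5))
    mc,ms,_=blob(d["img"],(330,200,405,290),(110,85,40),(255,255,130)) if n=="scene" else blob(d["img"],(340,200,390,245),(110,85,40),(255,255,130))
    print("model",mc,ms,cast(d,*mc,36))
    # bed corners
    hsv=cv2.cvtColor(d["img"],cv2.COLOR_RGB2HSV)
    print(d["img"][270:275,340:346].mean(2).round() if n=="scene" else d["img"][237:242,374:380].mean(2).round())
E
```

```text
scene [345.02758621 277.13793103] [339 265  14  26 145] [ 600.95691418 -237.21501411   57.5       ]
model [365.28148148 260.51851852] [350 248  32  25 270] [ 615.6843883  -146.61668634   36.        ]
[[16. 15. 25. 29. 25. 22.]
 [11. 18. 30. 28. 29. 24.]
 [16. 13. 24. 19. 30. 28.]
 [12. 23. 11. 11. 30. 31.]
 [21. 16. 24. 17. 33. 27.]]
side [378.03797468 239.76582278] [370 234  17  13 158] [ 592.35107343 -234.00048026   57.5       ]
model [364.21730515 218.2331572 ] [ 340  200   50   45 1514] [ 639.69176    -128.10874953   36.        ]
[[23. 21. 20. 21. 21. 22.]
 [14. 13. 13. 13. 13. 14.]
 [12. 12. 14. 15. 11. 14.]
 [15. 13. 14. 14. 13. 11.]
 [14. 13. 14. 15. 13. 14.]]
```

```bash
python3 -m crank '{"slide":[[-0.035,-0.034,0],[-0.035,-0.034,0],[-0.035,-0.034,0],[-0.035,-0.034,0],[-0.035,-0.034,0],[-0.035,-0.034,0],[-0.035,-0.034,0],[-0.035,-0.034,0]],"twist":[0,0,0,0,0,0,0,0]}' 0
python3 -m crank '{"slide":[[-0.035,-0.034,0],[-0.035,-0.034,0],[-0.035,-0.034,0],[-0.035,-0.034,0],[-0.035,-0.034,0],[-0.035,-0.034,0],[-0.035,-0.034,0],[-0.035,-0.034,0]],"twist":[0,0,0,0,0,0,0,0]}'
python3 -m crank '{"slide":[[-0.035,-0.034,0],[-0.035,-0.034,0],[0,0,0],[0,0,0]],"twist":[0,0,0,0]}'
python3 - <<'E'
from bench import status, viewer
import cv2,pickle
s=status.sense(); d=viewer.snapshot("wrist"); pickle.dump((s,d),open("w1.pkl","wb"))
cv2.imwrite("pics/wrist1.png",d["img"][:,:,::-1]); print(s)
for n in ["scene","side"]:
    pickle.dump(viewer.snapshot(n),open(n+"1.pkl","wb"))
E
```

```text
time: 1.05
tool_pos: [376.5, 209.3, 210.0]
tcp_rot: [180.0, 0.0, 159.8]
ft_force: [1.0, 1.2, 1.0]
finger_gap: 85.7
time: 1.85
tool_pos: [545.4, -143.0, 209.8]
tcp_rot: [180.0, 0.0, 159.8]
ft_force: [0.6, 1.0, 0.0]
finger_gap: 85.1
time: 2.25
tool_pos: [586.7, -229.8, 208.4]
tcp_rot: [180.0, -0.1, 159.7]
ft_force: [0.2, 0.5, -0.5]
finger_gap: 85.6
{'time': 2.25, 'joint_pos': array([-2.60613619e+01,  1.22713368e+01,  8.00590006e+01,  1.10914243e-02,
        8.77995171e+01, -9.57351255e+01]), 'qd': array([ 1.92160884, -2.85069137,  1.71420626,  0.31874991,  0.16355723,
        0.24146133]), 'joint_efforts': array([ -1.78461738, -59.70926285, -50.77511072,  -0.25686527,
        -0.18829909,  -0.12580542]), 'tool_pos': array([ 586.68428947, -229.84503369,  208.41704088]), 'tcp_rot': array([ 1.79975997e+02, -1.28097110e-01,  1.59673352e+02]), 'ft_force': array([ 0.19277779,  0.49490344, -0.4789047 ]), 'wrist_torque': array([-0.01131741,  0.02480802, -0.01390392]), 'finger_gap': 85.58733632598593}
```

View pics/wrist1.png

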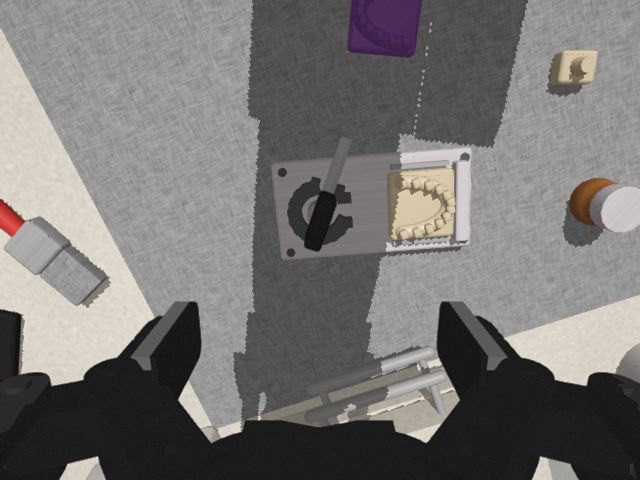

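The wrist view shows the knob bar at about (320,221). Its arm tip is at (346,140), and the full-arch model is at (421,205) to its right. I'll get exact positions by ray casting.

```bash
cat >> h.py <<'E'
from scipy.spatial.transform import Rotation as Rn
def wcast(s,d,u,v,z):
    T=np.eye(4);T[:3,:3]=Rn.from_euler("xyz",s["tcp_rot"],degrees=True).as_matrix();T[:3,3]=s["tool_pos"]
    M=T@d["hand_eye"]; w=M[:3,:3]@np.array([(u-d["cx"])/d["fx"],(v-d["cy"])/d["fy"],1]); c=M[:3,3]
    return c+w*(z-c[2])/w[2]
E
python3 - <<'E'
from h import *
import pickle
s,d=pickle.load(open("w1.pkl","rb")); im=d["img"]
c,st,m=blob(im,(295,175,350,262),(0,0,0),(34,34,34)); print(c,st)
cv2.imwrite("pics/m1.png",cv2.resize(np.hstack([im[125:265,270:480,::-1],np.repeat((m[125:265,270:480,None]*255).astype(np.uint8),3,2)]),None,fx=1.9,fy=1.9))
r=cv2.minAreaRect(np.argwhere(m)[:,::-1].astype(np.float32)); print(r)
print("bar",wcast(s,d,*c,60))
mc,ms,mm=blob(im,(375,140,470,260),(110,90,50),(255,255,170)); print(mc,ms,cv2.minAreaRect(np.argwhere(mm)[:,::-1].astype(np.float32)))
print("tip",wcast(s,d,346,138,38)," model",wcast(s,d,421.5,205,34))
B=[wcast(s,d,u,v,20) for u,v in [(272,164),(283,260),(470,148)]]
print(B, np.degrees(np.arctan2(*(B[2]-B[0])[[1,0]])))
E
```

```text
[319.81382488 220.61751152] [ 305  191   31   60 1085]
((319.8000183105469, 220.60000610351562), (19.60611915588379, 58.818359375), 18.43494987487793)
bar [ 592.29110652 -229.51053583   60.        ]
[415.46525945 204.48182351] [ 375  140   95  120 6822] ((422.0, 199.5), (119.0, 94.0), 90.0)
tip [ 540.0143003  -187.35138543   38.        ]  model [ 615.7897523  -144.76919054   34.        ]
[array([ 539.36291083, -254.16938743,   20.        ]), array([ 624.8746188 , -278.02816923,   20.        ]), array([586.21486838, -89.00181079,  20.        ])] 74.16331395085831
```

View pics/m1.png

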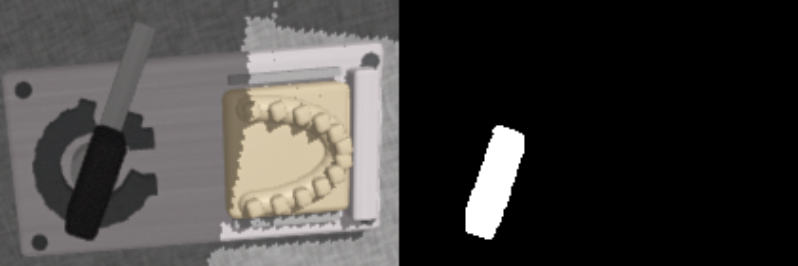

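```bash
python3 -m crank '{"slide":[[-0.005,0.002,-0.0],[0,0,0.03],[0,0,0.03],[0,0,0.03],[0,0,0],[0,0,0]],"twist":[0.1,0.1,0.1,0,0,0]}' 0
python3 - <<'E'
from bench import status, viewer
from h import *
import pickle
s=status.sense(); d=viewer.snapshot("wrist"); pickle.dump((s,d),open("w2.pkl","wb"))
im=d["img"];cv2.imwrite("pics/wrist2.png",im[:,:,::-1]); print(s["tool_pos"],s["tcp_rot"])
E
```

```text
time: 3.0
tool_pos: [592.3, -227.7, 120.6]
tcp_rot: [180.0, -0.0, 142.7]
ft_force: [-0.1, 0.0, 0.8]
finger_gap: 85.2
[ 592.25105019 -227.71077938  120.6243208 ] [ 1.79999847e+02 -1.55280464e-02  1.42692165e+02]
```

View pics/wrist2.png

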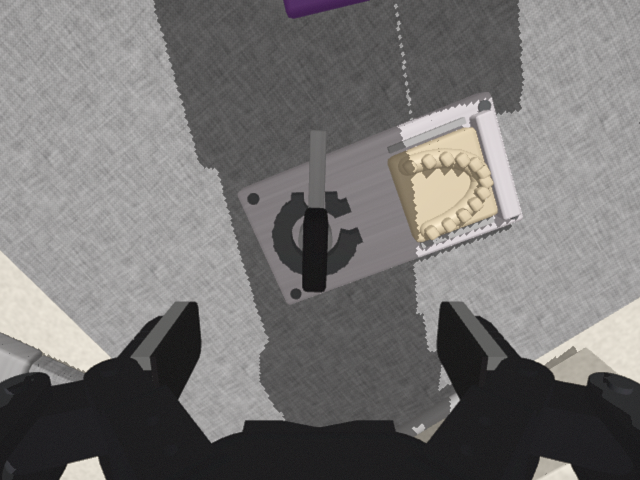

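The knob bar now stands upright in the image at (315,250), nearly in line with the tool. Its arm points up to (318,131), and the model is at (445,185).

```bash
python3 - <<'E'
from h import *
import pickle
s,d=pickle.load(open("w2.pkl","rb")); im=d["img"]
c,st,m=blob(im,(295,195,335,300),(0,0,0),(34,34,34)); print(c,st,cv2.minAreaRect(np.argwhere(m)[:,::-1].astype(np.float32)))
for z in (58,74): print("bar",z,wcast(s,d,*c,z))
t=wcast(s,d,318,131,37);b=wcast(s,d,*c,62);print("tip",t,np.degrees(np.arctan2(*(t-b)[[1,0]])),np.linalg.norm((t-b)[:2]))
# ring circle centre z=32 ~
R=Rn.from_euler("xyz",s["tcp_rot"],degrees=True).as_matrix()
print("tool-frame offset mm",R.T@(b-s["tool_pos"]))
E
```

```text
[314.66422977 249.3926893 ] [ 302  208   26   84 1915] ((314.8925476074219, 249.25680541992188), (24.638748168945312, 82.81092834472656), 2.726311206817627)
bar 58 [ 592.70790124 -229.9407365    58.        ]
bar 74 [ 588.70400632 -226.68171943   74.        ]
tip [ 540.13208101 -187.28360241   37.        ] 140.9477765721497 66.41347409247464
tool-frame offset mm [-0.44084847 -1.45558635 58.62419961]
```

```bash
python3 - <<'E'
from h import *
import pickle
s,d=pickle.load(open("w2.pkl","rb")); im=d["img"]
R=Rn.from_euler("xyz",s["tcp_rot"],degrees=True).as_matrix()
for u,v,z in [(317,207.5,74),(317,207.5,41),(313,292,74),(318,130.5,39.5),(318,130.5,35),(303,260,74),(326,260,74)]: print(v,z,R.T@(wcast(s,d,u,v,z)-s["tool_pos"]))
cv2.imwrite("pics/c2.png",np.clip(cv2.resize(im[120:310,240:400,::-1],None,fx=3,fy=3,interpolation=cv2.INTER_CUBIC)*1.8,0,255).astype(np.uint8))
E
```

```text
207.5 74 [2.70445188e+01 1.19295860e-02 4.66316520e+01]
207.5 41 [20.09028107 -0.11903892 79.62976819]
292 74 [-22.09916406  -2.37811259  46.61832697]
130.5 39.5 [66.27737707  0.56929281 81.1422875 ]
130.5 35 [66.18230334  0.56417207 85.64226188]
260 74 [-2.7679407  -7.85554026 46.62355145]
260 74 [-2.78325289  4.96246065 46.62358142]
```

View pics/c2.png

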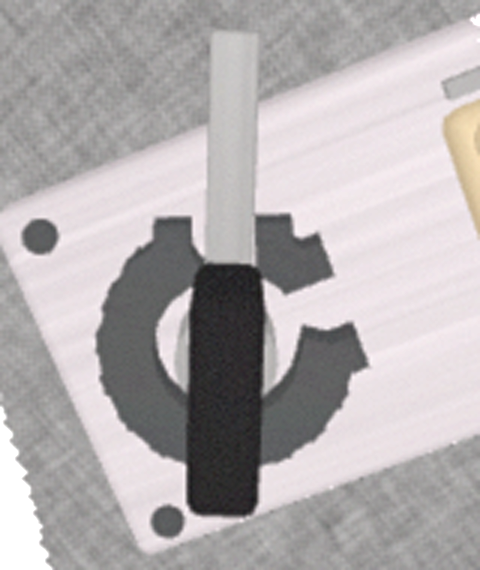

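Bar axis comes out at about (592,-230) and its direction at 141°. I'll descend and grip.

```bash
python3 -m crank '{"slide":[[-0.001,-0.0016,0.02],[0,0,0.025],[0,0,0.02],[0,0,0.013],[0,0,0],[0,0,0]],"twist":[0.033,0,0,0,0,0]}' 0
python3 - <<'E'
from bench import status, viewer
from h import *
s=status.sense(); d=viewer.snapshot("wrist"); print(s["tool_pos"],s["ft_force"])
e=viewer.snapshot("side")["img"]
cv2.imwrite("pics/w3.png",np.hstack([cv2.resize(d["img"],(400,300)),cv2.resize(e[180:270,310:430],(400,300))])[:,:,::-1])
E
```

```text
time: 3.65
tool_pos: [593.2, -231.0, 43.5]
tcp_rot: [180.0, 0.1, 140.7]
ft_force: [0.5, -0.0, -0.1]
finger_gap: 85.2
[ 593.2373897  -231.02159198   43.53861885] [ 0.54355488 -0.00203998 -0.12131051]
```

View pics/w3.png

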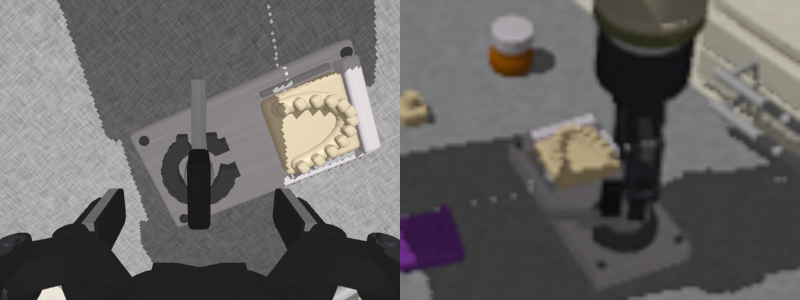

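The open jaws straddle the bar, which sits at column 200 of 400, midway between them. I'll close on it.

```bash
python3 -m crank '{"slide":[[0.0015,0,0.001],[0,0,0],[0,0,0],[0,0,0],[0,0,0],[0,0,0],[0,0,0],[0,0,0]],"twist":[0,0,0,0,0,0,0,0]}' 1 70
python3 -m crank '{"slide":[[0,0,0],[0,0,0]],"twist":[0,0]}'
```

```text
time: 4.55
tool_pos: [591.2, -229.7, 41.1]
tcp_rot: [180.0, 0.0, 140.7]
ft_force: [-1.0, 1.0, 3.8]
finger_gap: 11.6
time: 4.75
tool_pos: [591.2, -229.7, 41.1]
tcp_rot: [180.0, 0.0, 140.7]
ft_force: [-1.7, 2.3, 5.1]
finger_gap: 11.9
```

```bash
python3 -m crank '{"slide":[[0,0,-0.003],[0,0,-0.004],[0,0,-0.004],[0,0,-0.003],[0,0,0],[0,0,0]],"twist":[0,0,0,0,0,0]}'
python3 - <<'E'
from bench import status, viewer
from h import *
s=status.sense(); d=viewer.snapshot("wrist"); print(s["tool_pos"],s["ft_force"],s["wrist_torque"])
e=viewer.snapshot("side")["img"]
cv2.imwrite("pics/w4.png",np.hstack([cv2.resize(d["img"],(400,300)),cv2.resize(e[180:270,310:430],(400,300))])[:,:,::-1])
E
```

```text
time: 5.35
tool_pos: [590.9, -229.6, 53.7]
tcp_rot: [-180.0, -0.0, 140.7]
ft_force: [5.2, -2.0, -9.4]
finger_gap: 12.0
[ 590.92485807 -229.57474646   53.7156488 ] [ 5.18384978 -2.0428213  -9.41506661] [-0.24202736 -1.03365558  0.00792062]
```

View pics/w4.png

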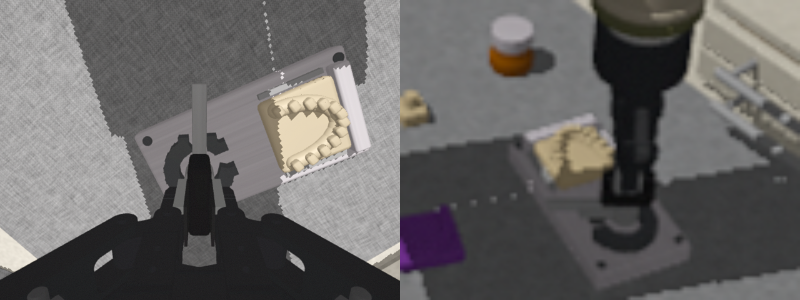

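Lifted: the pull is about 13 N, and the side view shows the arm and pin clear of the notch. I'll add a little height and then turn.

```bash
python3 -m crank '{"slide":[[-0.0008,0,-0.002],[0,0,0]],"twist":[0,0]}'
python3 -m crank '{"slide":[[0,0,0],[0,0,0],[0,0,0],[0,0,0]],"twist":[0.1,0.1,0.1,0]}'
```

```text
time: 5.65
tool_pos: [591.0, -229.7, 55.6]
tcp_rot: [-180.0, -0.1, 140.7]
ft_force: [2.8, 1.3, -11.1]
finger_gap: 12.0
time: 6.05
tool_pos: [591.4, -229.3, 55.8]
tcp_rot: [180.0, -0.1, 123.3]
ft_force: [4.6, 2.6, -11.2]
finger_gap: 12.0
```

```bash
python3 -m crank '{"slide":[[0,0,0],[0,0,0],[0,0,0],[0,0,0],[0,0,0],[0,0,0],[0,0,0],[0,0,0]],"twist":[0.12,0.12,0.12,0.12,0.12,0.12,0.12,0]}'
python3 -m crank '{"slide":[[0,0,0],[0,0,0]],"twist":[0.02,0]}'
python3 - <<'E'
from bench import status, viewer
from h import *
s=status.sense(); d=viewer.snapshot("wrist"); print(s["tool_pos"],s["tcp_rot"],s["ft_force"],s["wrist_torque"])
cv2.imwrite("pics/w5.png",d["img"][:,:,::-1])
E
```

```text
time: 6.85
tool_pos: [593.2, -229.0, 56.7]
tcp_rot: [179.9, -0.1, 75.2]
ft_force: [11.0, 3.3, -10.9]
finger_gap: 12.0
time: 7.05
tool_pos: [593.3, -229.0, 56.7]
tcp_rot: [179.9, -0.1, 74.2]
ft_force: [11.1, 3.8, -10.6]
finger_gap: 12.1
[ 593.26659165 -229.02687539   56.71137983] [ 1.79860038e+02 -1.10416529e-01  7.42393454e+01] [ 11.12587943   3.79175006 -10.61447296] [ 0.61616725 -1.9710773   0.02301951]
```

View pics/w5.png

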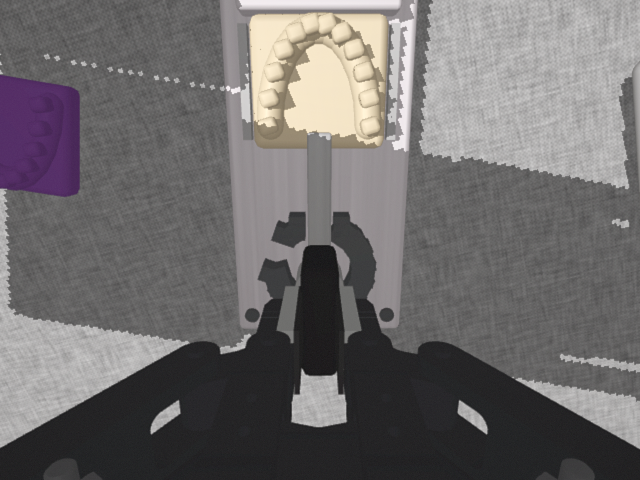

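The arm points straight at the model's ledge at (319,135), over the second notch. I'll ease the side load, lower and release.

```bash
python3 -m crank '{"slide":[[0,0.0015,0],[0,0,0.004],[0,0,0.004],[0,0,0.004],[0,0,0.003],[0,0,0],[0,0,0]],"twist":[0,0,0,0,0,0,0]}'
python3 - <<'E'
from bench import status, viewer
from h import *
s=status.sense(); d=viewer.snapshot("wrist"); print(s["tool_pos"],s["tcp_rot"],s["ft_force"],s["wrist_torque"])
cv2.imwrite("pics/w6.png",d["img"][:,:,::-1])
E
```

```text
time: 7.8
tool_pos: [593.4, -229.1, 41.5]
tcp_rot: [-180.0, -0.1, 74.3]
ft_force: [4.9, 5.3, -6.2]
finger_gap: 12.0
[ 593.43060004 -229.07166218   41.46157071] [-1.79975398e+02 -1.16020124e-01  7.42773428e+01] [ 4.86338355  5.26857168 -6.17332568] [ 0.91834723 -0.87392891  0.0091321 ]
```

View pics/w6.png

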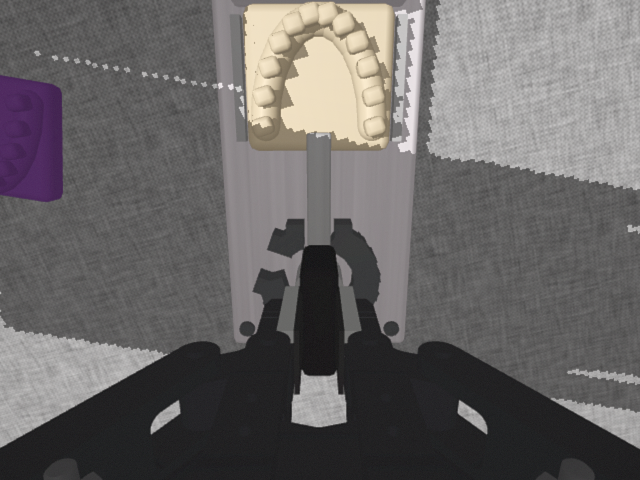

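The TCP is at 41.5, against 41.1 when I gripped, and the pin lines up with the notch. I'll release and withdraw.

```bash
python3 -m crank '{"slide":[[0,0,0],[0,0,0],[0,0,0],[0,0,0],[0,0,0],[0,0,0]],"twist":[0,0,0,0,0,0]}' 0
python3 -m crank '{"slide":[[0,0,-0.015],[0,0,-0.03],[0,0,-0.035],[0,0,-0.04],[0,0,-0.045],[0,0,0],[0,0,0]],"twist":[0,0,0,0,0,0,0]}'
python3 - <<'E'
from bench import status, viewer
from h import *
import pickle
s=status.sense(); d=viewer.snapshot("wrist"); im=d["img"]; pickle.dump((s,d),open("w7.pkl","wb"))
print(s["tool_pos"],s["ft_force"])
a=viewer.snapshot("side")["img"][190:270,330:425];b=viewer.snapshot("scene")["img"][235:315,305:400]
cv2.imwrite("pics/w7.png",np.hstack([im,np.vstack([cv2.resize(a,(160,240)),cv2.resize(b,(160,240))])])[:,:,::-1])
E
```

```text
time: 8.45
tool_pos: [593.1, -230.8, 41.9]
tcp_rot: [180.0, 0.0, 74.2]
ft_force: [-0.7, -0.9, 0.4]
finger_gap: 85.3
time: 9.15
tool_pos: [594.4, -231.2, 210.3]
tcp_rot: [179.7, 0.1, 74.2]
ft_force: [-0.3, -0.4, -1.8]
finger_gap: 85.2
[ 594.44491164 -231.22712255  210.3266811 ] [-0.33869758 -0.44469629 -1.8329246 ]
```

View pics/w7.png

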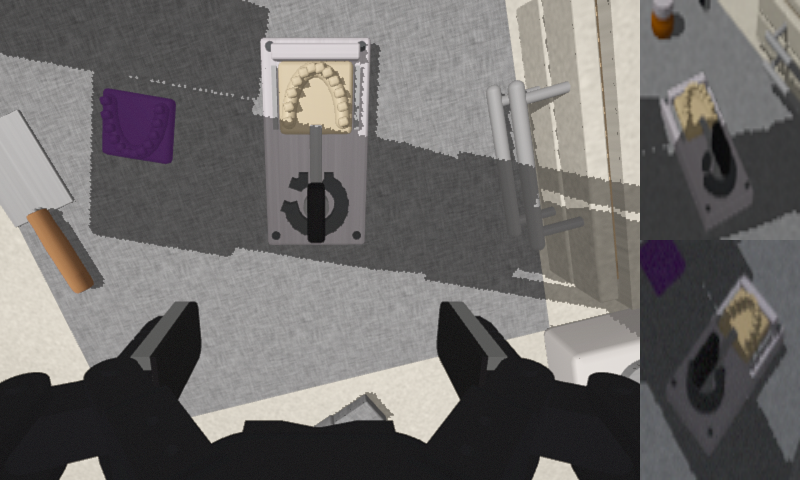

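```bash
python3 - <<'E'
from h import *
from bench import viewer
import pickle
s,d=pickle.load(open("w7.pkl","rb")); im=d["img"]
c,st,m=blob(im,(300,175,335,246),(0,0,0),(36,36,36)); print(c,st,wcast(s,d,*c,60))
print("tip",wcast(s,d,316,126,37),"model",wcast(s,d,316.5,97,34))
for n,box in [("scene",(325,235,375,300)),("side",(360,220,405,265))]:
    e=viewer.snapshot(n);c,st,m=blob(e["img"],box,(0,0,0),(25,25,25)); print(n,c,st, proj(e,(592,-229.6,57.5)),proj(e,(592,-229.6,72)))
E
```

```text
[315.79780876 212.31075697] [ 307  183   19   59 1004] [ 592.41365498 -229.50106233   60.        ]
tip [ 610.82317335 -165.49937102   37.        ] model [ 617.36662031 -144.01654999   34.        ]
scene [343.65185185 274.81481481] [336 267  15  17 135] [343.1785789  273.69981428] [343.42926379 270.02345964]
side [377.7983871  239.31451613] [373 231  11  18 124] [376.85132667 238.95468049] [377.29111923 235.25458008]
```

```bash
python3 -c "
from bench import hand_in; print(hand_in())"
```

```text
the job is handed in; nothing more can be done
None
```

I gripped the full-arch holder's black knob, lifted it about 14.5 mm, turned it about 67° clockwise and lowered it into the second notch. I then opened the jaws, backed off to a tool height of 210 mm and handed in at about 9 s. The hand-in gave no verdict.

**Turn:** the arm now points at about 74.0°, in line with the holder's model axis (about 74.3°). It measured 140.8° at the start, so it turned 67° rather than 70°. I put the difference down to the play in the start notch.

**Knob down:** the tool height before release was 41.5 mm, against 41.1 mm when I gripped. After release, the knob's position in the scene and side pictures fits the fully down height to about 1 px.

**Model:** its estimated position moved less than 2 mm, which is within measuring error.

**Robot and other holder:** the gripper is clear, with the force reading near zero. I never went near the half-arch holder, but I did not measure its knob again at the end.

**Checks that disagreed:** at the start, the scene and side cameras placed the knob 6 to 12 mm from where the wrist camera did, and I used the wrist camera. The jaw opening on the bar read 12 mm rather than the stated 14 mm.

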